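# Eject the wide coining die and stand it in the inspection tray

## Task

Two grey ejector blocks on the inspection bench each hold a round steel die, sunk flush in its pocket. Press the lever of the block that holds the wider die all the way down so that the die rises, then take that die and set it down upright, without dropping it, in the big round nest in the middle of the tan coin tray. Leave the narrower die seated in its block.

Things in the scene. Friction and masses are not known exactly. Their poses are not given: they have to be found in the camera images.
- wide_die: Wider die: steel cylinder, 38 mm across, 45 mm tall, up to 0.43 kg. Origin: centre of its underside; z up. Starts in a 40 mm pocket in the middle of a fixed grey block (90 mm along its lever, 80 across, 70 high), top flush with the block's, underside 25 mm over the bench. Lever fully down, it stands 32 mm higher and stays there.
- wide_pad (a point): Centre of the top of the black pad (36 x 40 mm) ending the wide die's lever; x points outward from the die. At first 136 mm from the die's axis, 87 mm over the bench, outer end 17 deg up; the hinge is 57 mm from the axis, 55 mm high. Pressed with 4 to 8 N it swings down 0.5 rad to a firm stop: 45 mm high, 142 mm out; it is stiff and stays where it is left.
- nest (a point): Centre of the floor of the round nest in the middle of the tan coin tray: nest 70 mm in diameter, 8 mm deep, its floor 8 mm above the bench. The tray is fixed, 190 mm square and 16 mm thick, with brass coins standing 2.5 mm proud all round the nest. z up.
- slim_die: Narrower die, to be left alone: a steel cylinder 26 mm across and 45 mm tall, sunk flush in a second block of the same outer size with the same kind of lever. Origin: centre of its underside; z up.

How it is judged:
By the outcome, as a careful person would: the job done as asked, in the order asked, and still so for the second after the job is handed in, with the robot touching nothing.
It also fails if it takes over 51 s, if anything falls off the work surface, if the arm or the gripper's body presses on something with over 40 N, if the wrist force passes 120 N, or if a joint passes its speed limit or range.

## Robot

A 6-joint arm with a two-finger parallel gripper is mounted at the origin on the work surface. World frame = base frame: x ahead of the robot, y to its left, z up, the work surface at z = 0. Lengths are in m, angles in rad, forces in N, time in s.
With the tool pointing down it reaches from about 0.375 to 0.925 m from the base axis. Payload 5.7 kg.
Tool frame: the origin (TCP) lies midway between the tips of the shut fingers; the grasp point (between the pads) lies 19 mm behind it; x points along the fingers, y is the direction in which the jaws open and shut, and the axes are right-handed (so a half turn about x gives the same grasp; the last joint's range is limited). The gripper opens to 88 mm and grips with 3 to 60 N. Pads are 20 mm wide; open, the fingers measure 115 mm over their backs; the gripper's body (75 mm by 178 mm) begins 61 mm behind the grasp point.
Start: joints at [-1.309, 0.359, 1.51, -0, 1.272, -0.115], TCP at [0.221, -0.558, 0.223] pointing down, gripper open.
Joint ranges: [-2.97, 2.97], [-1.01, 2.36], [0.21, 2.38], [-0.96, 4.11], [0.2, 2.71], [-2.98, 2.98]. Speed limits (rad/s): [2.39, 2.39, 3.14, 3.14, 3.14, 3.14].

## Interface

Orientations are given as a unit quaternion [x, y, z, w].
In Python, from bench import arm gives the robot as it stands. The module is installed in compiled form; this text tells all that it offers.
- The arm moves only by the tool move_arm, never from a script. Its arguments are lists of equal length, an entry for each row: "slide": the shift along the tool's x, y, z in mm, a list of three; "rotation": the turn, a rotation vector about the tool's x, y, z in degrees, a list of three; "gripper": the opening in per cent of the stroke, from 0 (shut) to 100 (fully open). In form: {"slide": [[dx, dy, dz], ...], "rotation": [[rx, ry, rz], ...], "gripper": [gripper, ...]}. A call has 1 to 12 rows; each row is the pose to reach, as a shift and turn from the pose commanded when the call began, along the tool's axes at that moment; what a row does not reach only later rows make up. A row lasts 1/10 s, in which the tool goes at most 50 mm and 8.59 degrees, less where a joint would pass 70% of its speed; a pose out of reach is approached as far as the arm can. A call with a gripper value outside its range is refused whole. The fingers move at their own pace and stop on an object; "force" is the grip in N (left out, the last holds). Time passes only in rows, so rows that repeat a pose let the fingers close. It gives the time, the measured TCP pose, the force and the opening at its end, in the units of the state.
- arm.get_state(): the state, without advancing time (a new reading comes with each control period).
- arm.read_camera(name): name is "side" or "top" or "wrist"; returns (picture, depth): 420x560x3 uint8, red, green, blue; 420x560 float32, m along the optical axis (not along the pixel's ray), 0 where there is no reading.
- arm.get_calibration(name): a dict with "intrinsics" (3x3 intrinsics, pixels), "extrinsics" (4x4, takes a point from camera to world coordinates); the wrist camera has in their place "mount" (4x4, takes a point from camera to tool coordinates, whose origin is the TCP and whose axes are the tool frame's). Camera axes: x right, y up, looking along -z (the intrinsics and any distortion apply to the point x, -y, -z); pixel columns grow to the right and rows downward; lengths in m; the calibration is good to about 2 mm. A picture is of the moment at which its call begins: read the wrist's pose just before it. get_calibration takes no time and is no camera call.
- arm.job_done(): hands the job in, once; it reports no verdict.
The state is a dict: "clock": time; "q": joint angles; "qd": joint speeds; "joint_torque": joint torques, N m; "tcp_pos": TCP position; "ee_rot": TCP orientation; "force": force on the tool from outside, world axes, zero at the start; "moment": the same for the moment, N m; "finger_gap": finger opening in m.
Only numpy, scipy, OpenCV 4.12 (cv2) and the standard library are available. Lean on these libraries where they do the work, as an engineer would, in place of code of your own. Each camera call takes 0.05 s, during which the arm holds its last target.

## Working session

There is one attempt and no reset: what is moved stays moved. The work goes in short steps, Python scripts to look and compute and a tool call to move; the robot and the scene stay as the last step left them, time stands still between calls to the robot, and variables do not carry over. Pictures are saved under pics/ and viewed, and the job is handed in when it is done.

Besides the shell and the picture viewer there is one more tool, called after "Request:" as name(argument=value, ...), one argument or row to a line, values as JSON. move_arm: Moves the arm, as the interface text tells. Its arguments: {"type":"object","properties":{"slide":{"type":"array"},"rotation":{"type":"array"},"gripper":{"type":"array"},"force":{"type":"number"}},"required":["slide","rotation","gripper"]}

```bash
mkdir -p pics; ls; python3 - <<'E'
from bench import arm
import cv2,numpy as np
for n in("top","side"):
    p,d=arm.read_camera(n)
    cv2.imwrite(f"pics/{n}0.png",p[:,:,::-1]); np.savez(f"{n}0.npz",p=p,d=d)
    c=arm.get_calibration(n); print(n,{k:np.round(v,4) for k,v in c.items()},(d>0).mean())
print(arm.get_calibration("wrist"))
print(arm.get_state())
E
```

```text
pics
top {'intrinsics': array([[402.7128,   0.    , 283.6302],
       [  0.    , 402.7128, 214.8874],
       [  0.    ,   0.    ,   1.    ]]), 'extrinsics': array([[ 3.000e-03,  9.887e-01, -1.497e-01,  4.441e-01],
       [-1.000e+00,  3.200e-03,  6.000e-04, -7.500e-03],
       [ 1.100e-03,  1.497e-01,  9.887e-01,  7.884e-01],
       [ 0.000e+00,  0.000e+00,  0.000e+00,  1.000e+00]])} 0.995969387755102
side {'intrinsics': array([[499.5787,   0.    , 272.9335],
       [  0.    , 499.5787, 199.9276],
       [  0.    ,   0.    ,   1.    ]]), 'extrinsics': array([[-0.9243,  0.1666, -0.3433,  0.1973],
       [-0.3808, -0.4581,  0.8032,  0.8377],
       [-0.0235,  0.8731,  0.4869,  0.5964],
       [ 0.    ,  0.    ,  0.    ,  1.    ]])} 0.996109693877551
{'intrinsics': array([[290.57041692,   0.        , 272.16326335],
       [  0.        , 290.57041692, 208.66465148],
       [  0.        ,   0.        ,   1.        ]]), 'mount': array([[-6.37261073e-05,  2.77204703e-01, -9.60810881e-01,
        -1.61494787e-01],
       [ 9.99999992e-01,  1.19555838e-04, -3.18321398e-05,
        -8.68986828e-04],
       [ 1.06046531e-04, -9.60810875e-01, -2.77204709e-01,
        -7.59357059e-02],
       [ 0.00000000e+00,  0.00000000e+00,  0.00000000e+00,
         1.00000000e+00]])}
{'clock': 0.1, 'q': array([-1.30905215e+00,  3.59430105e-01,  1.51130064e+00, -2.46227260e-05,
        1.27249942e+00, -1.15116714e-01]), 'qd': array([-0.00087467, -0.00226553, -0.00063872, -0.00072664, -0.00104057,
        0.00131761]), 'joint_torque': array([ 2.94874644e-04, -5.16357815e+01, -2.71407366e+01,  6.75333361e-02,
        2.76968064e-02, -1.70884670e-05]), 'tcp_pos': array([ 0.22061794, -0.55730987,  0.22190433]), 'ee_rot': array([-0.69453918, -0.13303263,  0.69464059, -0.13187906]), 'force': array([0.60611923, 0.22748368, 0.45313855]), 'moment': array([-0.00093348, -0.03801826,  0.01721396]), 'finger_gap': 0.08782453830503874}
```

View pics/top0.png

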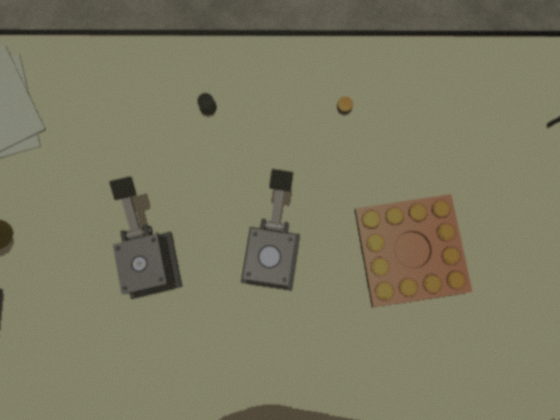

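View pics/side0.png

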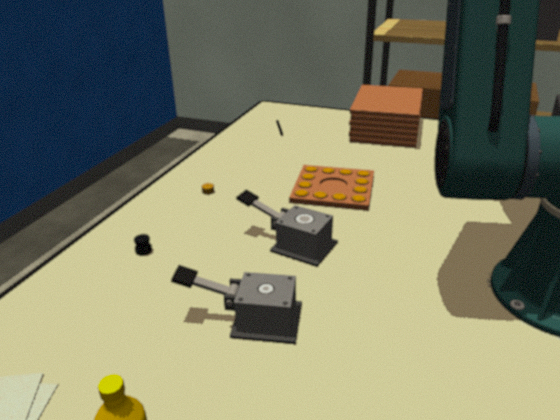

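The top view shows two blocks. The middle one has the larger disc at about (270,257) with its pad at (281,180). The left one has a smaller disc at (139,264). The tray nest is at about (413,250). I'll measure these next.

```bash
cat > h.py <<'E'
import numpy as np,cv2
from bench import arm
def ray(n,u,v,z):
    c=arm.get_calibration(n);K=c["intrinsics"];E=c["extrinsics"]
    d=np.array([(u-K[0,2])/K[0,0],-(v-K[1,2])/K[1,1],-1.]);d=E[:3,:3]@d;o=E[:3,3]
    return o+d*(z-o[2])/d[2]
def proj(n,P):
    c=arm.get_calibration(n);K=c["intrinsics"];E=np.linalg.inv(c["extrinsics"])
    q=E[:3,:3]@np.asarray(P)+E[:3,3]; return np.array([K[0,0]*q[0]/-q[2]+K[0,2],K[1,1]*q[1]/q[2]+K[1,2]])
E
python3 - <<'E'
from h import *
for n in("top","side"):
    f=np.load(n+"0.npz");p=f["p"];d=f["d"]
    g=cv2.cvtColor(p,cv2.COLOR_RGB2GRAY);hsv=cv2.cvtColor(p,cv2.COLOR_RGB2HSV)
    print(n)
    for box in ([(240,225,300,290),(110,230,170,295)] if n=="top" else [(280,205,332,240),(235,272,300,308)]):
        x0,y0,x1,y1=box
        s=g[y0:y1,x0:x1]; print("grey pct",np.percentile(s,[5,25,50,75,95,99]))
        m=((g>125)&(hsv[...,1]<50)).astype(np.uint8);mm=np.zeros_like(m);mm[y0:y1,x0:x1]=m[y0:y1,x0:x1]
        for c in cv2.findContours(mm,0,1)[0]:
            if len(c)>=8 and cv2.contourArea(c)>30:
                e=cv2.fitEllipse(c);print(" disc",np.round(e[0],1),np.round(e[1],1),cv2.contourArea(c),np.round(ray(n,*e[0],.07),4))
    m=(g<30).astype(np.uint8)
    for c in cv2.findContours(m,0,1)[0]:
        a=cv2.contourArea(c)
        if 80<a<1500:
            r=cv2.minAreaRect(c);print(" dark",np.round(r[0],1),np.round(r[1],1),round(r[2]),a,np.round(ray(n,*r[0],.087),4))
    b=(300,150) if n=="side" else (340,190)
sc=np.load("top0.npz")["p"][150:310,230:310];cv2.imwrite("pics/t1.png",cv2.resize(sc,None,fx=3.7,fy=3.7,interpolation=2)[:,:,::-1])
sc=np.load("top0.npz")["p"][185:315,345:480];cv2.imwrite("pics/t2.png",cv2.resize(sc,None,fx=4,fy=4,interpolation=2)[:,:,::-1])
sc=np.load("side0.npz")["p"][155:270,225:385];cv2.imwrite("pics/s1.png",cv2.resize(sc,None,fx=5,fy=5,interpolation=2)[:,:,::-1])
E
```

```text
top
grey pct [ 66.  88.  98. 111. 131. 135.]
 disc [269.1 256.2] [16.5 16.8] 215.5 [0.4785 0.0177 0.07  ]
grey pct [ 40.    77.    89.    93.   128.   130.01]
 disc [138.8 263.3] [ 9.5 10.5] 76.5 [0.4654 0.2483 0.07  ]
 dark [503.  33.] [112.   2.] 0 167.0 [ 0.8996 -0.4219  0.087 ]
side
grey pct [ 38.  46. 121. 132. 195. 200.]
 disc [307.3 220.5] [17.  37.5] 364.5 [0.471  0.0244 0.07  ]
grey pct [ 45. 117. 125. 129. 198. 202.]
 disc [265.6 288.2] [10.4 13.9] 111.0 [0.4662 0.2492 0.07  ]
 disc [261.3 286.3] [28.6 44.6] 412.5 [0.4748 0.247  0.07  ]
 dark [507.5 303.3] [55.3  8.2] 48 91.5 [0.1033 0.1717 0.087 ]
 dark [551.5 291.5] [41. 15.] 90 222.5 [0.0408 0.1188 0.087 ]
 dark [184.  276.1] [19.  14.9] 18 211.0 [0.5963 0.2874 0.087 ]
 dark [143.  244.5] [17. 14.] 90 189.5 [0.7159 0.233  0.087 ]
 dark [246.8 197.3] [15.  10.8] 34 86.0 [0.6129 0.006  0.087 ]
 dark [384.5  63. ] [ 4.4 42.4] 5 113.0 [ 0.5653 -1.2056  0.087 ]
 dark [497.8  79.4] [ 14.7 112. ] 7 1064.5 [ 0.1394 -1.0893  0.087 ]
 dark [504.5   6.5] [13. 11.] 90 117.5 [ 0.1313 -2.8529  0.087 ]
 dark [369.2  40.9] [ 6.  82.5] 4 338.0 [ 0.7175 -1.6009  0.087 ]
```

View pics/t1.png

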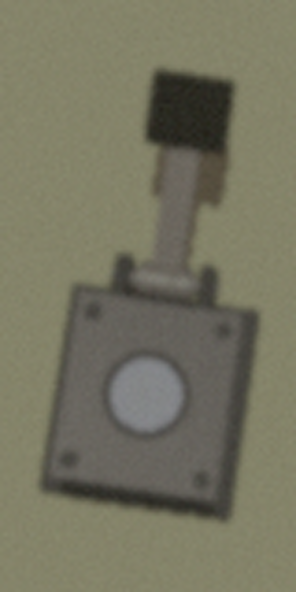

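View pics/t2.png

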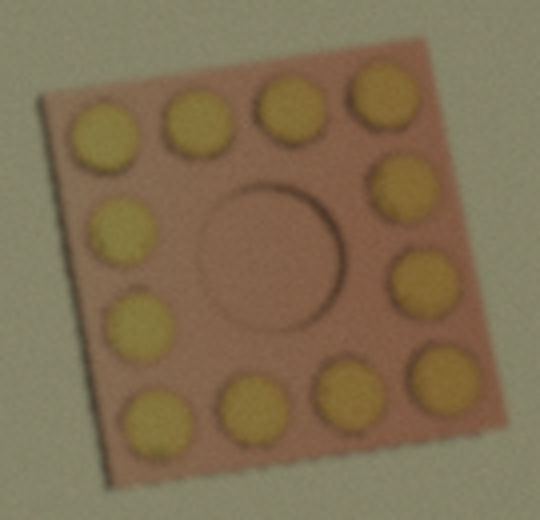

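View pics/s1.png

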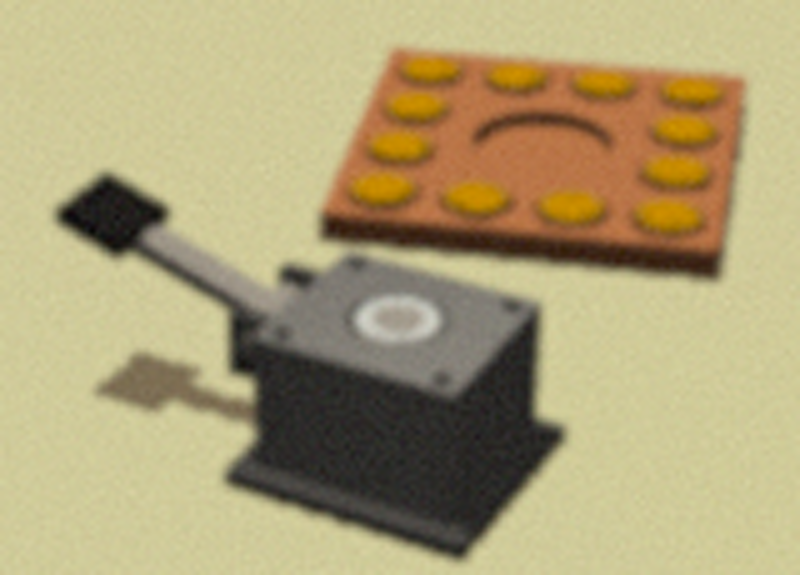

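```bash
python3 - <<'E'
from h import *
def tri(a,b):
    c=[]
    A=[];B=[]
    for n,(u,v) in(("top",a),("side",b)):
        o=arm.get_calibration(n)["extrinsics"][:3,3];d=ray(n,u,v,0)-o;d/=np.linalg.norm(d);M=np.eye(3)-np.outer(d,d);A.append(M);B.append(M@o)
    return np.linalg.solve(sum(A),sum(B))
o=.5
die=[(146.5+o)/3.7+230-o,(394+o)/3.7+150-o];dies=[398/5+225-.4,320/5+155-.4]
pad=[(190.)/3.7+230-.4,(111)/3.7+150-.4];pads=[112/5+225-.4,214/5+155-.4]
D=ray("top",*die,.07);Ds=ray("side",*dies,.07);print("die",D,Ds,tri(die,dies))
P=ray("top",*pad,.087);Ps=ray("side",*pads,.087);print("pad",P,Ps,tri(pad,pads))
for a,b in((D,P),(Ds,Ps)): print(np.linalg.norm((b-a)[:2]),np.degrees(np.arctan2(b[1]-a[1],b[0]-a[0])))
for n in("top","side"):
    p=np.load(n+"0.npz")["p"];hsv=cv2.cvtColor(p,cv2.COLOR_RGB2HSV).astype(int)
    box=(345,185,480,315) if n=="top" else (285,160,380,212)
    x0,y0,x1,y1=box
    h=hsv[y0:y1,x0:x1]; m=((h[...,0]>=(17 if n=="top" else 14))&(h[...,0]<=28)&(h[...,1]>(115 if n=="top" else 200))).astype(np.uint8)
    cs=[c for c in cv2.findContours(m,0,1)[0] if cv2.contourArea(c)>25]
    pts=np.array([np.array(cv2.minEnclosingCircle(c)[0])+(x0,y0) for c in cs]);W=np.array([ray(n,*q,.0185) for q in pts])
    print(n,len(cs)); r=cv2.minAreaRect(W[:,:2].astype(np.float32)); print(W[:,:2].mean(0),r)
n0=[272/4+345-.4,258/4+185-.4];print("nest rim",ray("top",*n0,.016))
# block corners in top for yaw (screws)
s=np.array([(92,312),(223,330),(202,480),(68,458)])/3.7+(229.6,149.6)
S=np.array([ray("top",*q,.07) for q in s]);print(S.mean(0),S[:,:2]); e=(S[0]-S[3]+S[1]-S[2]);print("yaw",np.degrees(np.arctan2(e[1],e[0])))
from scipy.spatial.transform import Rotation as R
st=arm.get_state();print(R.from_quat(st["ee_rot"]).as_matrix().round(3))
E
```

```text
die [0.47868772 0.01744431 0.07      ] [0.47936623 0.01945444 0.07      ] [0.47933101 0.01766376 0.06892989]
pad [ 0.61397999 -0.00292879  0.087     ] [0.61230271 0.00607201 0.087     ] [ 0.61593965 -0.00267617  0.08162278]
0.13681761779146212 -8.563592304906969
0.13360837531336897 -5.74847744525168
top 12
[ 0.49556748 -0.25514562] ((0.4954673647880554, -0.2551579475402832), (0.1386263221502304, 0.13855192065238953), 8.654117584228516)
side 12
[ 0.49641317 -0.25056652] ((0.4962676763534546, -0.25015899538993835), (0.1379001885652542, 0.1402270644903183), 8.429825782775879)
nest rim [ 0.49553086 -0.2552281   0.016     ]
[0.47853798 0.01761578 0.07      ] [[ 0.51820449  0.04422203]
 [ 0.50966807 -0.01920329]
 [ 0.43805418 -0.00925641]
 [ 0.44822516  0.0547008 ]]
yaw -8.208625749951107
[[-0.     0.368 -0.93 ]
 [ 0.002 -0.93  -0.368]
 [-1.    -0.002 -0.   ]]
```

```bash
cat >> h.py <<'E'
from scipy.spatial.transform import Rotation as R
def plan(target,yaw_y=None):
    s=arm.get_state();M=R.from_quat(s["ee_rot"]).as_matrix()
    d=M.T@(np.array(target)-s["tcp_pos"])*1000
    out={"slide":d.round(1)}
    if yaw_y is not None:
        a=np.radians(yaw_y);x=np.array([0,0,-1.]);y=np.array([np.cos(a),np.sin(a),0]);T=np.stack([x,y,np.cross(x,y)],1)
        out["rot"]=R.from_matrix(M.T@T).as_rotvec(degrees=True).round(2)
    print(out,"t",round(s["clock"],2),"F",s["force"].round(2),"tcp",s["tcp_pos"].round(4),"gap",round(s["finger_gap"],4),"q",s["q"].round(2))
E
python3 -c "
from h import *
plan([.6175,-.0025,.18],-8.4)"
```

```text
{'slide': array([  42.6, -369.7, -573.2]), 'rot': array([-6.001e+01, -6.000e-02,  8.000e-02])} t 0.1 F [0.61 0.23 0.45] tcp [ 0.2206 -0.5573  0.2219] gap 0.0878 q [-1.31  0.36  1.51 -0.    1.27 -0.12]
```

Request:
move_arm(
  slide=[
    [0,-30,-47],
    [0,-60,-94],
    [0,-90,-140],
    [0,-120,-187],
    [0,-150,-233],
    [0,-180,-280],
    [0,-210,-326],
    [4,-240,-373],
    [10,-270,-419],
    [18,-300,-466],
    [26,-330,-512],
    [36,-355,-550],
  ],
  rotation=[
    [-5,0,0],
    [-10,0,0],
    [-15,0,0],
    [-20,0,0],
    [-25,0,0],
    [-30,0,0],
    [-35,0,0],
    [-40,0,0],
    [-45,0,0],
    [-50,0,0],
    [-55,0,0],
    [-60,0,0],
  ],
  gripper=[0,0,0,0,0,0,0,0,0,0,0,0],
  force=20,
)

```text
clock: 1.3
tcp_pos: [0.5699, -0.0694, 0.1959]
ee_rot: [0.534, 0.463, -0.534, 0.463]
force: [0.9, -1.1, -0.4]
finger_gap: 0.0006
```

```bash
python3 -c "
from h import *
plan([.6175,-.0025,.15],-8.4)"
```

```text
{'slide': array([ 45.9,  37.5, -73. ]), 'rot': array([ 0.21,  0.  , -0.01])} t 1.3 F [ 0.92 -1.09 -0.39] tcp [ 0.5699 -0.0694  0.1959] gap 0.0006 q [-0.24  0.35  1.6  -0.    1.19 -0.1 ]
```

Request:
move_arm(
  slide=[
    [12,6,-12],
    [24,12.7,-24.3],
    [36.6,12.7,-24.3],
    [36.6,12.7,-24.3],
    [36.6,12.7,-24.3],
    [36.6,12.7,-24.3],
  ],
  rotation=[
    [0,0,0],
    [0,0,0],
    [0,0,0],
    [0,0,0],
    [0,0,0],
    [0,0,0],
  ],
  gripper=[0,0,0,0,0,0],
)

```text
clock: 1.9
tcp_pos: [0.5849, -0.0504, 0.1601]
ee_rot: [0.536, 0.461, -0.536, 0.462]
force: [1.1, 0.1, -0.7]
finger_gap: 0.0002
```

```bash
python3 - <<'E'
from h import *
plan([.6175,-.0025,.15],-8.4)
s=arm.get_state();p,d=arm.read_camera("wrist");cv2.imwrite("pics/w1.png",p[:,:,::-1]);np.savez("w1.npz",p=p,d=d,t=s["tcp_pos"],r=s["ee_rot"])
p,d=arm.read_camera("side");cv2.imwrite("pics/side1.png",p[:,:,::-1])
E
```

```text
{'slide': array([ 10.1,  25.1, -52.2]), 'rot': array([-0.12,  0.01, -0.03])} t 1.9 F [ 1.1   0.1  -0.73] tcp [ 0.5849 -0.0504  0.1601] gap 0.0002 q [-0.2   0.4   1.61 -0.    1.13 -0.05]
```

View pics/w1.png

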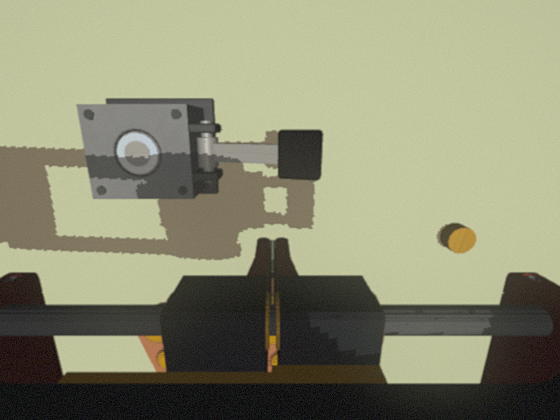

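View pics/side1.png

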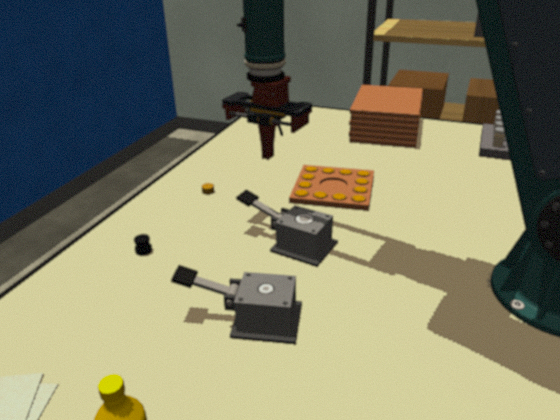

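The wrist view shows the wide die at about (138,151) and its pad at about (300,154). The fingers are shut at (272,240), short of the pad. I'll cross-check the positions from this view.

```bash
cat >> h.py <<'E'
def wray(t,r,u,v,z):
    c=arm.get_calibration("wrist");K=c["intrinsics"];M=c["mount"];Q=R.from_quat(r).as_matrix()
    d=np.array([(u-K[0,2])/K[0,0],-(v-K[1,2])/K[1,1],-1.]);d=Q@M[:3,:3]@d;o=t+Q@M[:3,3]
    return o+d*(z-o[2])/d[2]
E
python3 - <<'E'
from h import *
f=np.load("w1.npz");a=(f["t"],f["r"])
D=wray(*a,138,151.5,.07);P=wray(*a,300,154.5,.087);print(D,P,np.linalg.norm((P-D)[:2]),np.degrees(np.arctan2(*(P-D)[1::-1])))
plan([.6175,-.0025,.12],-8.4)
E
```

```text
[0.47952076 0.02078501 0.07      ] [ 6.14506623e-01 -3.28673851e-04  8.70000000e-02] 0.1366271228544465 -8.889832418294093
{'slide': array([ 40.3,  24.8, -51.8]), 'rot': array([-0.09,  0.01, -0.07])} t 2.0 F [-0.5  -0.64 -0.01] tcp [ 0.5853 -0.0501  0.1603] gap 0.0005 q [-0.2   0.4   1.61 -0.    1.13 -0.05]
```

Request:
move_arm(
  slide=[
    [0,12,-26],
    [0,24.6,-53.5],
    [20,24.6,-53.5],
    [40,24.6,-53.5],
    [40,24.6,-53.5],
    [40,24.6,-53.5],
  ],
  rotation=[
    [0,0,0],
    [0,0,0],
    [0,0,0],
    [0,0,0],
    [0,0,0],
    [0,0,0],
  ],
  gripper=[0,0,0,0,0,0],
)

```text
clock: 2.6
tcp_pos: [0.6172, -0.0001, 0.12]
ee_rot: [-0.535, -0.462, 0.535, -0.462]
force: [0.9, -0.4, 0.4]
finger_gap: 0.0005
```

```bash
python3 - <<'E'
from h import *
plan([.6175,-.001,.055],-8.4)
E
```

```text
{'slide': array([65. ,  0.4,  0.8]), 'rot': array([-0.04, -0.  ,  0.02])} t 2.6 F [ 0.92 -0.42  0.39] tcp [ 6.172e-01 -1.000e-04  1.200e-01] gap 0.0005 q [-0.11  0.49  1.58  0.    1.07  0.04]
```

Good. Next I'll press down gently.

Request:
move_arm(
  slide=[
    [7,0,0],
    [14,0,0],
    [20,0,0],
    [26,0,0],
    [32,0,0],
    [38,0,0],
    [44,0,0],
    [50,0,0],
    [55,0,0],
    [59,0,0],
    [63,0,0],
    [65,0,0],
  ],
  rotation=[
    [0,0,0],
    [0,0,0],
    [0,0,0],
    [0,0,0],
    [0,0,0],
    [0,0,0],
    [0,0,0],
    [0,0,0],
    [0,0,0],
    [0,0,0],
    [0,0,0],
    [0,0,0],
  ],
  gripper=[0,0,0,0,0,0,0,0,0,0,0,0],
)

```text
clock: 3.8
tcp_pos: [0.6181, 0.0001, 0.0545]
ee_rot: [0.536, 0.462, -0.535, 0.462]
force: [4.6, -0.8, 5.8]
finger_gap: 0.0004
```

Request:
move_arm(
  slide=[
    [2,0,0],
    [4,0,0],
    [5,0,0],
    [6,0,0],
    [7,0,0],
  ],
  rotation=[
    [0,0,0],
    [0,0,0],
    [0,0,0],
    [0,0,0],
    [0,0,0],
  ],
  gripper=[0,0,0,0,0],
)

```text
clock: 4.3
tcp_pos: [0.6171, 0.0002, 0.0475]
ee_rot: [-0.535, -0.462, 0.535, -0.462]
force: [2.4, -1.3, 4.7]
finger_gap: 0.0007
```

Request:
move_arm(
  slide=[
    [1,0,0],
    [2,0,0],
    [2.5,0,0],
    [3,0,0],
  ],
  rotation=[
    [0,0,0],
    [0,0,0],
    [0,0,0],
    [0,0,0],
  ],
  gripper=[0,0,0,0],
)

```text
clock: 4.7
tcp_pos: [0.6171, 0.0002, 0.0463]
ee_rot: [-0.535, -0.462, 0.535, -0.462]
force: [-1.8, 0.3, 23.9]
finger_gap: 0.0005
```

The pad hit a firm stop at about 24 N. I'll retreat, then look from above.

Request:
move_arm(
  slide=[
    [-30,0,0],
    [-70,0,0],
    [-110,0,0],
    [-110,-40,0],
    [-110,-50,0],
    [-110,-50,0],
    [-110,-50,0],
  ],
  rotation=[
    [0,0,0],
    [0,0,0],
    [0,0,0],
    [0,0,0],
    [0,0,0],
    [0,0,0],
    [0,0,0],
  ],
  gripper=[0,0,20,50,70,70,70],
)

```text
clock: 5.4
tcp_pos: [0.567, 0.0076, 0.1533]
ee_rot: [-0.535, -0.463, 0.536, -0.461]
force: [0.1, -0.4, -0.6]
finger_gap: 0.0371
```

```bash
python3 - <<'E'
from h import *
s=arm.get_state();p,d=arm.read_camera("wrist");cv2.imwrite("pics/w2.png",p[:,:,::-1]);np.savez("w2.npz",p=p,d=d,t=s["tcp_pos"],r=s["ee_rot"])
p,d=arm.read_camera("side");np.savez("side2.npz",p=p,d=d);cv2.imwrite("pics/side2.png",cv2.resize(p[150:280,200:370],None,fx=4,fy=4,interpolation=2)[:,:,::-1])
plan([.479,.019,.16],-8.4)
E
```

```text
{'slide': array([ -6.3, -90. ,   1.6]), 'rot': array([-0.02, -0.  ,  0.07])} t 5.5 F [ 1.4  -0.02  0.41] tcp [0.5683 0.0074 0.1536] gap 0.045 q [-0.11  0.39  1.66  0.    1.1   0.04]
```

View pics/w2.png

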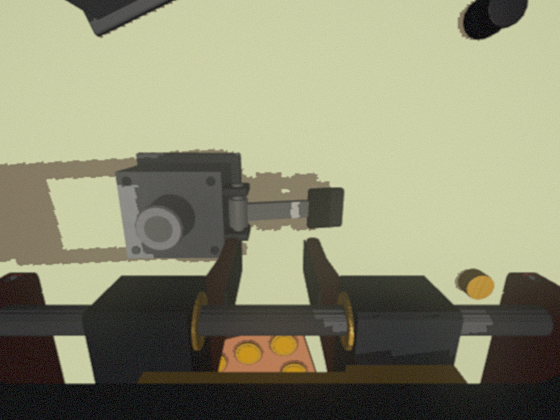

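View pics/side2.png

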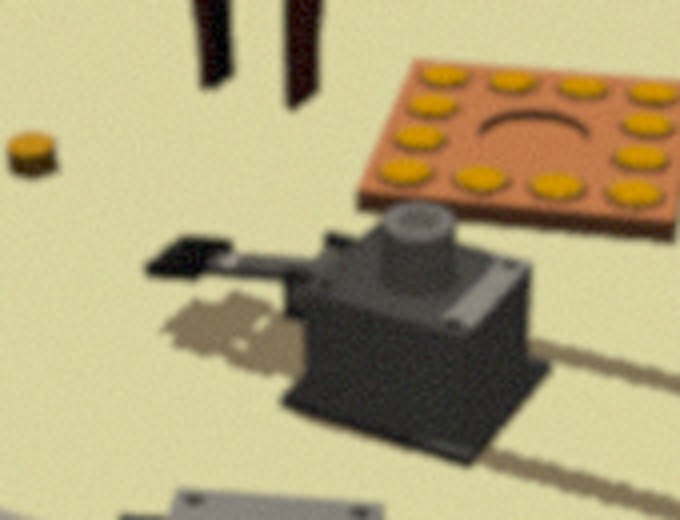

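The die is up: its top is at about (160,226) in the wrist view and (304,205) in the side view. The lever is down.

```bash
python3 - <<'E'
from h import *
f=np.load("w2.npz");print(wray(f["t"],f["r"],159.5,226.5,.102)); print(ray("side",304.1,205.1,.102))
d=f["d"];print(d[215:240:8,150:172:7])
plan([.479,.0195,.16],-8.4)
E
```

```text
[0.48003185 0.02121448 0.102     ]
[0.47944653 0.02050497 0.102     ]
[[0.2234412  0.22241978 0.22252358 0.22249989]
 [0.22521551 0.22410141 0.22382951 0.22636187]
 [0.2260317  0.22654916 0.22696477 0.22603336]
 [0.22892727 0.22789639 0.22877142 0.22864093]]
{'slide': array([ -6.3, -90.1,   1.1]), 'rot': array([-0.02, -0.  ,  0.07])} t 5.5 F [ 1.4  -0.02  0.41] tcp [0.5683 0.0074 0.1536] gap 0.045 q [-0.11  0.39  1.66  0.    1.1   0.04]
```

Request:
move_arm(
  slide=[
    [-6,-30,0],
    [-6,-60,0.5],
    [-6,-90,0.5],
    [-6,-90,0.5],
    [-6,-90,0.5],
  ],
  rotation=[
    [0,0,0],
    [0,0,0],
    [0,0,0],
    [0,0,0],
    [0,0,0],
  ],
  gripper=[75,75,75,75,75],
)

```text
clock: 6.0
tcp_pos: [0.4794, 0.0201, 0.1604]
ee_rot: [0.535, 0.462, -0.535, 0.462]
force: [1.0, 0.4, 1.3]
finger_gap: 0.066
```

```bash
python3 - <<'E'
from h import *
plan([.479,.0198,.077],-8.4)
E
```

```text
{'slide': array([83.4, -0.3,  0.4]), 'rot': array([-0.01, -0.01, -0.01])} t 6.0 F [0.99 0.43 1.31] tcp [0.4794 0.0201 0.1604] gap 0.066 q [-0.1   0.26  1.84  0.    1.04  0.04]
```

Request:
move_arm(
  slide=[
    [20,0,0],
    [40,0,0],
    [60,0,0],
    [72,0,0],
    [80,0,0],
    [83,0,0],
    [83,0,0],
    [83,0,0],
  ],
  rotation=[
    [0,0,0],
    [0,0,0],
    [0,0,0],
    [0,0,0],
    [0,0,0],
    [0,0,0],
    [0,0,0],
    [0,0,0],
  ],
  gripper=[75,75,75,75,75,75,75,75],
)

```text
clock: 6.8
tcp_pos: [0.4796, 0.0201, 0.078]
ee_rot: [0.536, 0.462, -0.535, 0.462]
force: [0.6, -0.1, -0.3]
finger_gap: 0.0657
```

Request:
move_arm(
  slide=[
    [0,0,0],
    [0,0,0],
    [0,0,0],
    [0,0,0],
    [0,0,0],
    [0,0,0],
    [0,0,0],
    [0,0,0],
  ],
  rotation=[
    [0,0,0],
    [0,0,0],
    [0,0,0],
    [0,0,0],
    [0,0,0],
    [0,0,0],
    [0,0,0],
    [0,0,0],
  ],
  gripper=[60,52,48,44,42,40,38,36],
  force=35,
)

```text
clock: 7.6
tcp_pos: [0.4788, 0.0202, 0.0777]
ee_rot: [0.535, 0.462, -0.535, 0.462]
force: [-1.3, 1.0, 4.0]
finger_gap: 0.0372
```

Request:
move_arm(
  slide=[
    [0,0,0],
    [0,0,0],
    [0,0,0],
    [-3,0,0],
    [-6,0,0],
    [-10,0,0],
  ],
  rotation=[
    [0,0,0],
    [0,0,0],
    [0,0,0],
    [0,0,0],
    [0,0,0],
    [0,0,0],
  ],
  gripper=[0,0,0,0,0,0],
)

```text
clock: 8.2
tcp_pos: [0.4783, 0.0202, 0.0874]
ee_rot: [-0.535, -0.462, 0.536, -0.462]
force: [-0.1, 0.2, -3.9]
finger_gap: 0.0375
```

```bash
python3 - <<'E'
from h import *
plan([.479,.0198,.16],-8.4)
E
```

```text
{'slide': array([-72.6,   0.7,   0.3]), 'rot': array([-0.01, -0.  ,  0.07])} t 8.2 F [-0.09  0.2  -3.85] tcp [0.4783 0.0202 0.0874] gap 0.0375 q [-0.1   0.37  1.92  0.    0.86  0.04]
```

Request:
move_arm(
  slide=[
    [-15,0,0],
    [-35,0,0],
    [-55,0,0],
    [-75,0,0],
    [-85,0,0],
    [-85,0,0],
    [-85,0,0],
  ],
  rotation=[
    [0,0,0],
    [0,0,0],
    [0,0,0],
    [0,0,0],
    [0,0,0],
    [0,0,0],
    [0,0,0],
  ],
  gripper=[0,0,0,0,0,0,0],
)

```text
clock: 8.9
tcp_pos: [0.4783, 0.0202, 0.1721]
ee_rot: [-0.535, -0.462, 0.535, -0.462]
force: [-0.1, 0.2, -3.5]
finger_gap: 0.0375
```

```bash
python3 - <<'E'
from h import *
s=arm.get_state();p,d=arm.read_camera("wrist");cv2.imwrite("pics/w3.png",p[:,:,::-1]);np.savez("w3.npz",p=p,d=d,t=s["tcp_pos"],r=s["ee_rot"])
p,d=arm.read_camera("side");cv2.imwrite("pics/side3.png",p[:,:,::-1])
plan([.4955,-.253,.17],-8.4)
E
```

```text
{'slide': array([  1.4,  57.5, 267.7]), 'rot': array([-0.01, -0.  ,  0.12])} t 9.0 F [ 0.38 -0.42 -3.27] tcp [0.4778 0.0203 0.1715] gap 0.0376 q [-0.1   0.24  1.83  0.    1.07  0.04]
```

View pics/w3.png

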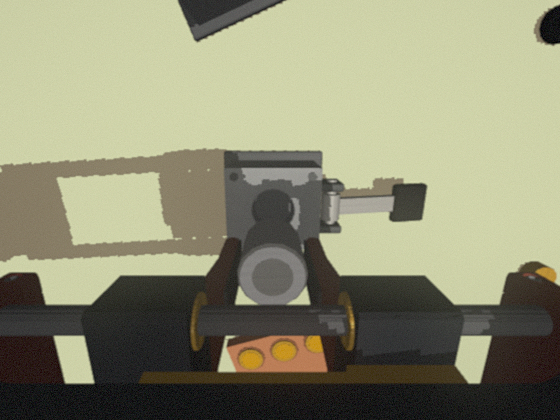

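View pics/side3.png

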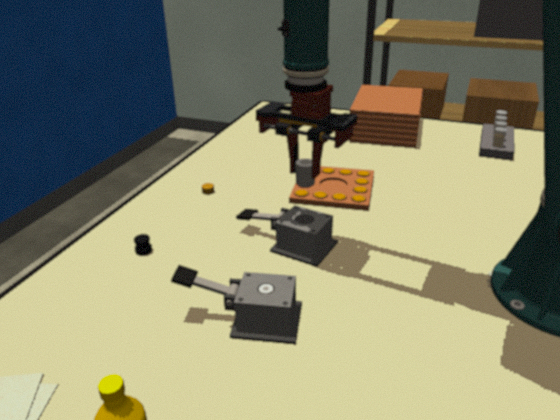

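The die is held upright at (273,275) in the wrist view, and the pocket is empty. I'll move over the tray.

Request:
move_arm(
  slide=[
    [0,5,22],
    [0,10,50],
    [0,18,85],
    [0,26,120],
    [0,34,155],
    [0,41,190],
    [0,48,220],
    [0,54,245],
    [0,57,260],
    [0,57.5,267.5],
    [0,57.5,267.5],
    [0,57.5,267.5],
  ],
  rotation=[
    [0,0,0],
    [0,0,0],
    [0,0,0],
    [0,0,0],
    [0,0,0],
    [0,0,0],
    [0,0,0],
    [0,0,0],
    [0,0,0],
    [0,0,0],
    [0,0,0],
    [0,0,0],
  ],
  gripper=[0,0,0,0,0,0,0,0,0,0,0,0],
)

```text
clock: 10.2
tcp_pos: [0.496, -0.2516, 0.1721]
ee_rot: [0.535, 0.463, -0.535, 0.461]
force: [-0.4, -0.5, -3.6]
finger_gap: 0.0372
```

```bash
python3 - <<'E'
from h import *
plan([.4955,-.253,.1],-8.4)
s=arm.get_state();p,d=arm.read_camera("wrist");cv2.imwrite("pics/w4.png",p[:,:,::-1]);np.savez("w4.npz",p=p,d=d,t=s["tcp_pos"],r=s["ee_rot"])
E
```

```text
{'slide': array([72.1, -0.2,  1.5]), 'rot': array([ 0.  , -0.07,  0.07])} t 10.2 F [-0.43 -0.49 -3.56] tcp [ 0.496  -0.2516  0.1721] gap 0.0372 q [-0.59  0.35  1.67  0.    1.13 -0.45]
```

View pics/w4.png

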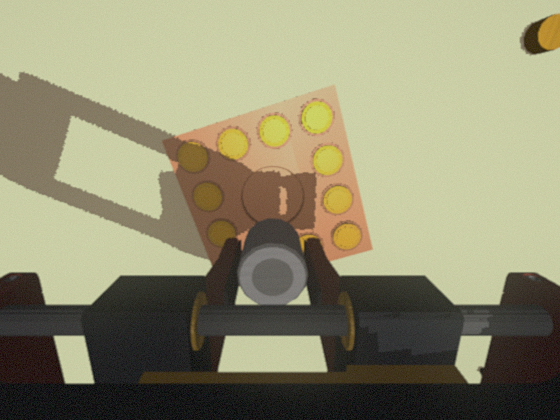

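The nest circle is visible at about (272,197), straight ahead of the held die.

```bash
python3 - <<'E'
from h import *
f=np.load("w4.npz");a=(f["t"],f["r"])
for q in((272,196),(241,196),(304,196),(272,166)): print(wray(*a,*q,.016))
# held die top, z = tcp+.0245
print(wray(*a,272.5,274,f["t"][2]+.0245))
cv2.imwrite("pics/w4z.png",cv2.resize(f["p"][80:290,160:385],None,fx=2.8,fy=2.8,interpolation=2)[:,:,::-1])
E
```

```text
[ 0.49514406 -0.25137384  0.016     ]
[ 0.46068167 -0.24630462  0.016     ]
[ 0.53069798 -0.25660361  0.016     ]
[ 0.50006512 -0.21809558  0.016     ]
[ 0.49614186 -0.25022934  0.19661803]
```

View pics/w4z.png

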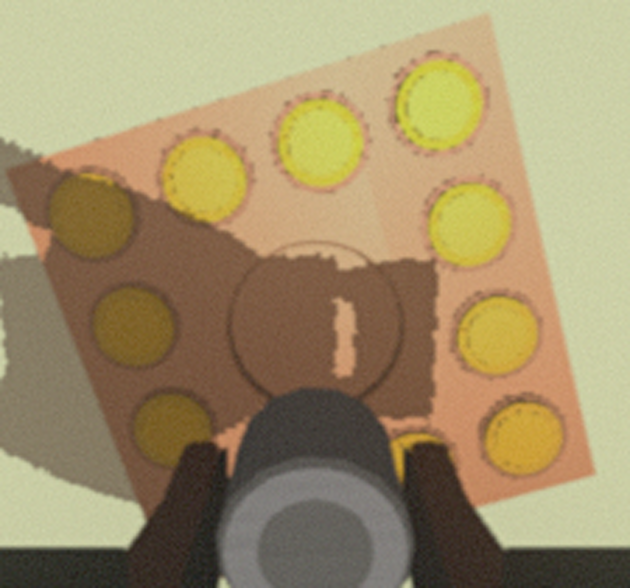

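The nest centre is at (0.4955,-0.252), about 1 mm from the held die. Now I'll lower it.

Request:
move_arm(
  slide=[
    [15,0,1],
    [35,0,1],
    [55,0,1],
    [75,0,1],
    [95,0,1],
    [110,0,1],
    [122,0,1],
    [130,0,1],
    [134,0,1],
    [137,0,1],
    [138,0,1],
    [138,0,1],
  ],
  rotation=[
    [0,0,0],
    [0,0,0],
    [0,0,0],
    [0,0,0],
    [0,0,0],
    [0,0,0],
    [0,0,0],
    [0,0,0],
    [0,0,0],
    [0,0,0],
    [0,0,0],
    [0,0,0],
  ],
  gripper=[0,0,0,0,0,0,0,0,0,0,0,0],
)

```text
clock: 11.45
tcp_pos: [0.4966, -0.254, 0.0348]
ee_rot: [0.535, 0.462, -0.535, 0.462]
force: [-0.5, 0.5, -2.3]
finger_gap: 0.0375
```

Request:
move_arm(
  slide=[
    [1,0,0],
    [2,0,0],
    [3,0,0],
    [3.5,0,0],
    [3.5,0,0],
  ],
  rotation=[
    [0,0,0],
    [0,0,0],
    [0,0,0],
    [0,0,0],
    [0,0,0],
  ],
  gripper=[0,0,0,0,0],
)

```text
clock: 11.95
tcp_pos: [0.4963, -0.2538, 0.031]
ee_rot: [0.535, 0.462, -0.535, 0.462]
force: [0.6, -0.4, -4.2]
finger_gap: 0.0374
```

Request:
move_arm(
  slide=[
    [0.5,0,0],
    [1,0,0],
    [1.5,0,0],
    [1.5,0,0],
  ],
  rotation=[
    [0,0,0],
    [0,0,0],
    [0,0,0],
    [0,0,0],
  ],
  gripper=[0,0,0,0],
)

```text
clock: 12.35
tcp_pos: [0.4963, -0.2538, 0.0294]
ee_rot: [0.535, 0.462, -0.535, 0.462]
force: [-0.0, 0.2, -3.3]
finger_gap: 0.0372
```

Request:
move_arm(
  slide=[
    [0.5,0,0],
    [1,0,0],
    [1,0,0],
    [1,0,0],
  ],
  rotation=[
    [0,0,0],
    [0,0,0],
    [0,0,0],
    [0,0,0],
  ],
  gripper=[0,0,0,0],
)

```text
clock: 12.75
tcp_pos: [0.4964, -0.2539, 0.0288]
ee_rot: [0.535, 0.462, -0.535, 0.462]
force: [-1.1, 0.6, 2.2]
finger_gap: 0.0372
```

The die has touched the floor: the force went from -3.5 to +2 N. I'll open the gripper gradually and retreat.

Request:
move_arm(
  slide=[
    [0,0,0],
    [0,0,0],
    [0,0,0],
    [0,0,0],
    [0,0,0],
    [0,0,0],
    [0,0,0],
    [0,0,0],
  ],
  rotation=[
    [0,0,0],
    [0,0,0],
    [0,0,0],
    [0,0,0],
    [0,0,0],
    [0,0,0],
    [0,0,0],
    [0,0,0],
  ],
  gripper=[43,45,48,52,57,63,70,70],
  force=10,
)

```text
clock: 13.55
tcp_pos: [0.4963, -0.2538, 0.0285]
ee_rot: [0.535, 0.462, -0.535, 0.462]
force: [-0.3, -0.9, 0.2]
finger_gap: 0.0614
```

Request:
move_arm(
  slide=[
    [0,0,0],
    [-10,0,0],
    [-30,0,0],
    [-50,0,0],
    [-80,0,0],
    [-120,0,0],
    [-140,0,0],
    [-140,0,0],
    [-140,0,0],
  ],
  rotation=[
    [0,0,0],
    [0,0,0],
    [0,0,0],
    [0,0,0],
    [0,0,0],
    [0,0,0],
    [0,0,0],
    [0,0,0],
    [0,0,0],
  ],
  gripper=[70,70,70,70,70,70,70,70,70],
)

```text
clock: 14.45
tcp_pos: [0.4963, -0.2538, 0.1688]
ee_rot: [0.535, 0.462, -0.535, 0.462]
force: [-0.9, 0.1, -0.9]
finger_gap: 0.0612
```

```bash
python3 - <<'E'
from h import *
plan([.4955,-.253,.1],-8.4)
p,d=arm.read_camera("wrist");cv2.imwrite("pics/w5.png",p[:,:,::-1])
p,d=arm.read_camera("side");cv2.imwrite("pics/side5.png",p[:,:,::-1])
E
```

```text
{'slide': array([68.8, -1. , -0.7]), 'rot': array([-0.01,  0.02, -0.04])} t 14.45 F [-0.86  0.15 -0.89] tcp [ 0.4963 -0.2538  0.1688] gap 0.0612 q [-0.6   0.35  1.67  0.    1.12 -0.45]
```

View pics/w5.png

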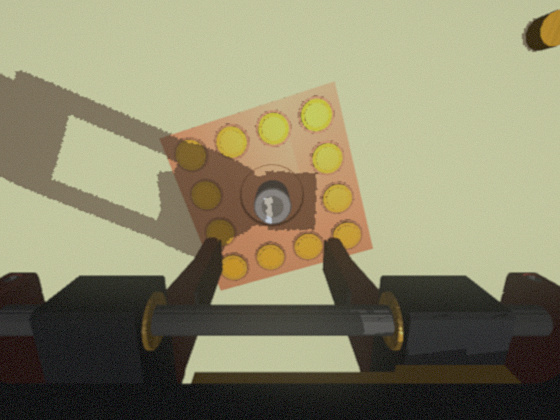

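View pics/side5.png

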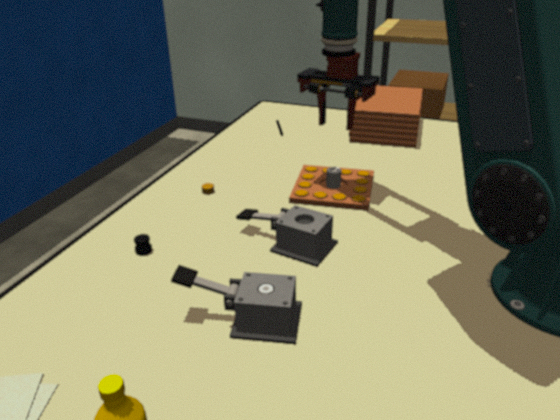

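The die stands upright inside the nest ring, at (272,205) in the wrist view and (333,178) in the side view. The slim die is still flush, the lever is down and the gripper is clear.

```bash
python3 -c "
from bench import arm
print(arm.job_done())"
```

```text
the job is handed in; nothing more can be done
None
```

The wide die now stands upright in the big round nest of the coin tray, and I handed the job in at about 14.6 s of the 51 s allowed.

- **Press:** I pushed the wide die's lever down with the shut fingers until it hit its stop. The wrist read about 24 N there, and the pictures then showed the die raised.
- **Pick and place:** I lifted the die, lowered it until the force reading showed it touching the nest floor, then opened slowly and backed off.
- **Last checks:** The wrist and side views show the die upright inside the nest ring, the narrower die untouched and flush, and the gripper clear at about 17 cm up. I took no picture after handing in.
- **Disagreements:** The cameras differed by 3–5 mm in y on the die and the nest. I used the wrist view for the final placing. The die was set down about 2 mm off the measured nest centre, well inside the 16 mm of clearance. The gripper read 37.2–37.6 mm on the 38 mm die.

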